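Close up the notions chest

ROBOT

A 6-joint arm with a two-finger parallel gripper is mounted at the origin on the work surface. World frame = base frame: x ahead of the robot, y to its left, z up, the work surface at z = 0. Lengths are in m, angles in rad, forces in N, time in s.
With the tool pointing down it reaches from about 0.35 to 0.775 m from the base axis. Payload 7.3 kg.
Tool frame: the origin (TCP) lies at the very end of the fingers, on their centre line; the grasp point (between the pads) lies 19 mm behind it; z points along the fingers, y is the line along which they close (so a half turn about z gives the same grasp; the last joint's range is limited). The gripper opens to 92 mm and grips with 3 to 60 N. Pads are 19 mm wide; open, the fingers measure 130 mm over their backs; the gripper's body (75 mm by 190 mm) begins 47 mm behind the grasp point.
Start: joints at [1.16, 0.342, 1.524, -0, 1.275, -0.146], TCP at [0.137, 0.507, 0.201] pointing down, gripper open.
Joint ranges: [-2.53, 2.53], [-0.77, 2.02], [0.04, 2.7], [-1, 4.14], [0.28, 2.66], [-3.11, 3.11]. Speed limits (rad/s): [2.57, 2.57, 3.14, 3.14, 3.14, 3.14].

INTERFACE

Orientations are given as [roll, pitch, yaw] about the fixed x, y, z axes, in that order (R = Rz(yaw) Ry(pitch) Rx(roll)).
In Python, from cell import telemetry, eyes, job gives the robot as it stands.
- The arm moves only by the tool apply_moves, never from a script. Its arguments are lists of equal length, an entry for each row: "delta_pos": the shift along the world's x, y, z each as a share of 0.4 m, from -1 to 1, a list of three; "dr": the turn, a rotation vector about the world's x, y, z each as a share of 0.5 rad, from -1 to 1, a list of three; "jaw": the opening, from 0 (shut) to 1 (fully open). A call has 1 to 8 rows; each row is the pose to reach, as a shift and turn from the pose commanded when the call began; what a row does not reach only later rows make up. A row lasts 1/12 s, in which the tool goes at most 41.7 mm and 7.16 degrees, less where a joint would pass 70% of its speed; a pose out of reach is approached as far as the arm can. A call with a number of a shift or a turn outside -1 to 1 is refused whole. A call with a gripper value outside its range is refused whole. The fingers move at their own pace and stop on an object; "force" is the grip in N (left out, the last holds). Time passes only in rows, so rows that repeat a pose let the fingers close. It gives the time, the measured TCP pose, the force, the opening and the grip force at its end, in the units of the state.
- telemetry.observe(): the state, without advancing time (a new reading comes with each control period).
- eyes.read_camera(name): name is "scene" or "top"; returns the picture (384x512x3 uint8, red, green, blue); there is no depth.
- eyes.camera_model(name): a dict with "vertical_fov" (degrees; the focal length in pixels is half the picture's height over the tangent of half this angle, whatever the lens; pixels are square), "cx", "cy" (the principal point, pixels), "rvec" (rotation vector, rad) and "tvec" (3), from world to camera coordinates, as OpenCV has them. Camera axes: x right, y down, z forward; pixel columns grow to the right and rows downward; lengths in m; the calibration is good to about 2 mm. A picture is of the moment at which its call begins. camera_model takes no time and is no camera call.
- job.hand_in(): hands the job in; it is judged then, once.
The state is a dict: "time": time; "qpos": joint angles; "qvel": joint speeds; "joint_efforts": joint torques, N m; "tool_pos": TCP position; "tool_rot": TCP orientation; "contact_force": force on the tool from outside, world axes, zero at the start; "torque": the same for the moment, N m; "opening": finger opening in m; "grip_force": force on a finger pad.
Only numpy, scipy, OpenCV 4.12 (cv2) and the standard library are available. Lean on these libraries where they do the work, as an engineer would, in place of code of your own. Each camera call takes 0.05 s, during which the arm holds its last target. There are 200 camera calls.

TASK

Close up the small plywood notions chest on the sewing bench: with the fingertips, push both of its pulled-out drawers fully home, and only then push its raised lid down until it is fully shut. Work gently, without slamming or forcing anything; nothing is to be picked up, the lid must not be swung back nor the drawers pulled out any farther, and the sewing things standing around the chest stay where they are.

Things in the scene. Friction and masses are not known exactly. Their poses are not given: they have to be found in the camera images.
- chest: fixed plywood chest, 170 deep (x) x 270 wide (y) x 95 tall, open tray on top; origin at the centre of its underside on the table, x axis from its front to its back (away from the robot), y to the left, z up; it does not move when pushed. It stands at a varying place and yaw
- drawer_left (a joint): how far the left drawer (+y side of the chest) is pulled out, m: 0 = fully home, grows as it comes out along the chest's -x; travel 0 to 0.100, stands 0.035 to 0.075 out at the start. Slides with about 1.5 N of friction, stays where left, stops firmly at 0
- drawer_right (a joint): the same for the right drawer (-y side of the chest)
- front_left (a point): centre of the outer face of the left drawer's flat front panel, moves with the drawer, axes as the chest's. At joint 0 it lies at x -99, y +66.5, z +36 mm in the chest's frame. Panel 127 wide x 60 tall (6 to 66 mm above the table), 14 thick; here a round steel knob, diameter 20, stands 20 mm out towards the robot. The drawer behind is open-topped
- front_right (a point): the same for the right drawer; at joint 0 it lies at x -99, y -66.5 mm in the chest's frame
- lid (a joint): opening angle of the lid, rad: 0 = flat shut, grows as the front edge rises; 0.75 to 1.2 at the start, stop at 1.6. A stiff friction hinge (0.4 N m) holds it at any angle
- lid_hinge (a point): middle of the lid's hinge line, along the upper back edge of the chest: x +85, y 0, z +95 mm in the chest's frame; axes turn with the lid (x along the lid from front to hinge, z out of its upper face)
- lid_edge (a point): middle of the lid's front edge on its upper (outer) face, 174 mm from the hinge line. The lid is a flat wooden panel 174 x 270 mm, 8 thick: its underside passes through the hinge line, its outer face is 8 mm off it. A 50 mm wide steel tab stands 11 mm out beyond this edge. Shut, the lid's top is 103 mm above the table
- bobbin_a: steel sewing bobbin, diameter 21, 11.5 tall, lying flat inside the left drawer just behind its front; loose, rides along with the drawer; origin at its underside
- bobbin_b: the same, in the right drawer
- bobbin_tray: the same, in the chest's top tray under the lid; floor of the tray 70 mm above the table
- spool: small thread spool standing on the bench in front of the chest (robot's side), diameter 34, 40 tall, loose; origin at its underside
- cone: cone of thread standing on the bench left of the chest, diameter 64 at the foot, 104 tall, loose; origin at its underside
- jar: clear jar with a metal cap standing right of the chest, diameter 52, 75 tall, loose; origin at its underside
- driver: screwdriver, 150 long, lying on the bench to the right of the chest beyond the jar, loose; origin at the middle of its underside
- stopper_tray: shallow grey tray 100 x 140 x 22 tall with black cord stoppers, on the bench left of the cone, loose; origin at the centre of its underside

How it is judged:
By the outcome, as a careful person would: the job done as asked, in the order asked, and still so for the second after the job is handed in, with the robot touching nothing.
It also fails if it takes over 58 s, if anything falls off the work surface, if the arm or the gripper's body presses on something with over 40 N, if the wrist force passes 120 N, or if a joint passes its speed limit or range.

## Working session

There is one attempt and no reset: what is moved stays moved. The work goes in short steps, Python scripts to look and compute and a tool call to move; the robot and the scene stay as the last step left them, time stands still between calls to the robot, and variables do not carry over. Pictures are saved under pics/ and viewed, at most 10 in all, crops included, and the job is handed in when it is done.

Besides the shell and the picture viewer there is one more tool, called after "Emit:" by a JSON object that holds its "api" and its "payload", one argument or row to a line. apply_moves: Moves the arm, as the interface text tells. Its arguments: {"type":"object","properties":{"delta_pos":{"type":"array"},"dr":{"type":"array"},"jaw":{"type":"array"},"force":{"type":"number"}},"required":["delta_pos","dr","jaw"]}

```bash
mkdir -p pics; cat > h.py <<'E'
import numpy as np, cv2
from cell import telemetry, eyes, job
def snap(n,f):
    im=eyes.read_camera(n); cv2.imwrite('pics/'+f,cv2.cvtColor(im,cv2.COLOR_RGB2BGR)); return im
def cam(n):
    m=eyes.camera_model(n); R=cv2.Rodrigues(np.array(m['rvec'],float))[0]; f=192/np.tan(np.radians(m['vertical_fov'])/2)
    return R,np.array(m['tvec'],float).ravel(),f,m['cx'],m['cy']
def ray(n,u,v,z):
    R,t,f,cx,cy=cam(n); c=-R.T@t; d=R.T@np.array([(u-cx)/f,(v-cy)/f,1]); return c+d*(z-c[2])/d[2]
def proj(n,p):
    R,t,f,cx,cy=cam(n); q=R@np.asarray(p)+t; return np.array([cx+f*q[0]/q[2],cy+f*q[1]/q[2]])
def tri(u1,u2):
    A=[];b=[]
    for n,(u,v) in (('scene',u1),('top',u2)):
        R,t,f,cx,cy=cam(n)
        for w,r,c in((u,0,cx),(v,1,cy)):
            k=(w-c)/f; A.append(R[r]-k*R[2]); b.append(k*t[2]-t[r])
    x,r,_,_=np.linalg.lstsq(np.array(A),np.array(b),rcond=None); return x,r
E
python3 - <<'E'
from h import *
for n in('scene','top'): snap(n,n+'0.png'); print(eyes.camera_model(n))
s=telemetry.observe(); print(s['tool_pos'],s['tool_rot'],s['time'])
E
```

```text
{'vertical_fov': 51.436123819078894, 'cx': 260.8397593374321, 'cy': 189.89889957999924, 'rvec': array([ 2.33982647, -0.91427228,  0.33174274]), 'tvec': array([-0.36174449,  0.38674256,  0.9625911 ])}
{'vertical_fov': 53.7581586280045, 'cx': 255.65784765379513, 'cy': 193.7349209466057, 'rvec': array([ 2.18115745, -2.14638741,  0.16576248]), 'tvec': array([0.0650781 , 0.55098593, 0.90784439])}
[0.13722487 0.50634362 0.20051939] [-3.14024090e+00 -1.88975015e-04  2.87677906e+00] 0.1
```

View pics/scene0.png

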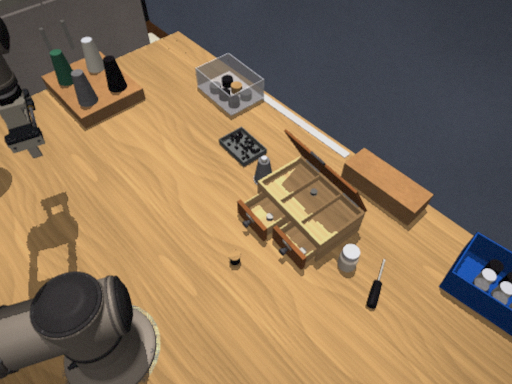

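View pics/top0.png

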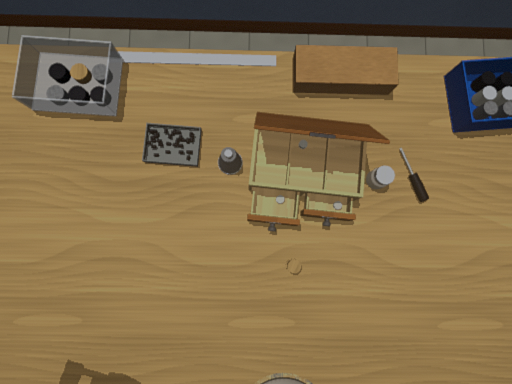

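The scene view shows the chest around (310,205), with both drawers out, the lid raised and the spool at (235,261). In the top view the chest is at (308,160), the drawer fronts at (273,220) and (329,215), the spool at (294,267), the cone at (230,160) and the jar at (382,178). I'll zoom in next.

```bash
python3 - <<'E'
import cv2
a=cv2.imread('pics/scene0.png')[125:275,210:410]; cv2.imwrite('pics/sc.png',cv2.resize(a,None,fx=4,fy=4,interpolation=cv2.INTER_CUBIC))
a=cv2.imread('pics/top0.png')[105:255,220:420]; cv2.imwrite('pics/tc.png',cv2.resize(a,None,fx=4,fy=4,interpolation=cv2.INTER_CUBIC))
E
```

```text
(no output)
```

View pics/sc.png

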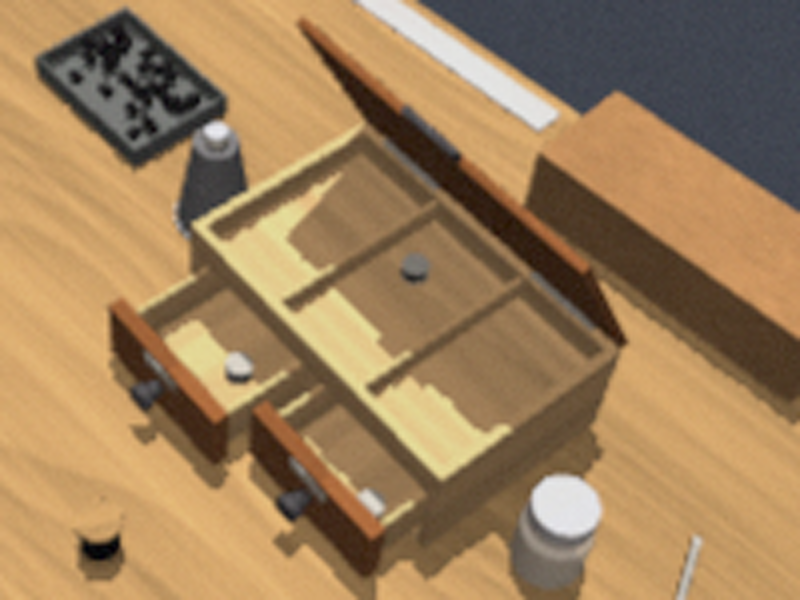

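View pics/tc.png

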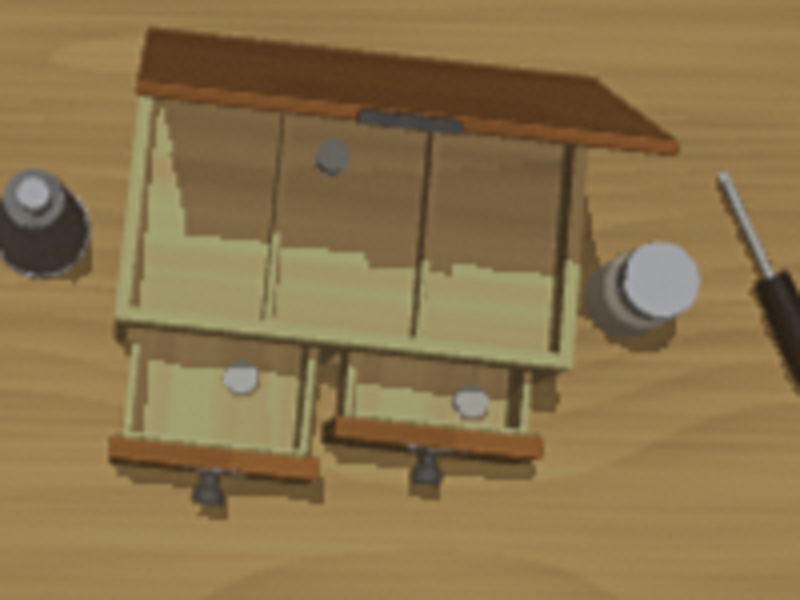

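Top crop: the chest's front top corners are at (120,322) and (572,368). The left panel's top edge runs (110,438)–(318,475), the right one's (336,420)–(542,455), and the lid edge runs (138,92)–(678,152) with its tab around (410,122).
Scene crop: the front corners are at (193,222) and (440,478), and the lid's front edge runs (302,20)–(625,340).

```bash
python3 - <<'E'
from h import *
T=lambda u,v:(220+u/4,105+v/4)
S=lambda u,v:(210+u/4,125+v/4)
np.set_printoptions(precision=4,suppress=True)
for n in('scene','top'): R,t,*_=cam(n); print(n,'cam at',-R.T@t)
def show(l,p): print(l,p)
a=ray('top',*T(120,322),.095);b=ray('top',*T(572,368),.095)
c=ray('scene',*S(193,222),.095);d=ray('scene',*S(440,478),.095)
for l,p,q in(('chest top',a,b),('chest scene',c,d)):
    e=q-p; print(l,p,q,np.linalg.norm(e),'yaw',np.arctan2(e[0],-e[1]))
e=((b-a)+(d-c))[:2]; yv=-e/np.linalg.norm(e); xv=np.array([yv[1],-yv[0]])
m=((a+b+c+d)/4)[:2]; o=m+xv*.085; yaw=np.arctan2(xv[1],xv[0]); print('origin',o,'yaw',yaw)
L=lambda p:np.array([(p[:2]-o)@xv,(p[:2]-o)@yv])
for l,pts in(('left',[(110,438),(318,455),(110,462),(318,478)]),('right',[(336,418),(542,435),(336,440),(542,458)])):
    for q in pts: print(l,'top z66',L(ray('top',*T(*q),.066)))
for l,pts in(('left',[(110,312),(222,430)]),('right',[(257,412),(375,542)])):
    for q in pts: print(l,'scene z66',L(ray('scene',*S(*q),.066)))
# lid outer-edge corners: triangulate
for l,s_,t_ in(('lid L',(302,20),(138,92)),('lid R',(625,340),(678,152)),('tab',(430,132),(410,122)),('spooltop',(100,516),((294-220)*4,(264-105)*4))):
    p,r=tri(S(*s_),T(*t_)); print(l,p,'loc',L(p),r)
for q in((0,.0),):pass
for l,q,z in(('jar',(660,280),.075),('cone',(33,192),.104)): print(l,ray('top',*T(*q),z),L(ray('top',*T(*q),z)))
print('spool',ray('top',294,267,.04),L(ray('top',294,267,.04)))
for n in ('scene','top'):
  for p in([-.085,.135,.095],[-.085,-.135,.095],[.085,.135,.095],[.085,-.135,.095]):
    w=np.r_[o+xv*p[0]+yv*p[1],p[2]]; u=proj(n,w); off=(210,125) if n=='scene' else (220,105); print(n,p,(u-off)*4)
E
```

```text
scene cam at [ 0.0602 -0.4454  1.0025]
top cam at [0.4266 0.0937 0.9702]
chest top [0.5612 0.0887 0.095 ] [ 0.5387 -0.1765  0.095 ] 0.26618017065995947 yaw -0.08450351214133726
chest scene [0.5681 0.0923 0.095 ] [ 0.5411 -0.1746  0.095 ] 0.2682484857710955 yaw -0.10082109617320081
origin [ 0.6369 -0.0504] yaw -0.09269388054646249
left top z66 [-0.1542  0.13  ]
left top z66 [-0.1508  0.0052]
left top z66 [-0.1684  0.1285]
left top z66 [-0.1644  0.0039]
right top z66 [-0.1274 -0.0035]
right top z66 [-0.1241 -0.128 ]
right top z66 [-0.1406 -0.0047]
right top z66 [-0.1379 -0.129 ]
left scene z66 [-0.1663  0.1237]
left scene z66 [-0.1632 -0.004 ]
right scene z66 [-0.1349 -0.0071]
right scene z66 [-0.1362 -0.132 ]
lid L [0.6537 0.0814 0.2497] loc [0.0045 0.1328] [0.]
lid R [ 0.6493 -0.2117  0.184 ] loc [ 0.0273 -0.1595] [0.]
tab [ 0.6379 -0.0503  0.2566] loc [0.001  0.0002] [0.]
spooltop [ 0.3786 -0.0213  0.0384] loc [-0.2599  0.0051] [0.]
jar [ 0.5958 -0.2375  0.075 ] [-0.0236 -0.1901]
cone [0.6357 0.1408 0.104 ] [-0.0189  0.1903]
spool [ 0.372  -0.0214  0.04  ] [-0.2665  0.0043]
scene [-0.085, 0.135, 0.095] [190.0388 224.6849]
scene [-0.085, -0.135, 0.095] [441.3479 481.5256]
scene [0.085, 0.135, 0.095] [364.6454 122.0489]
scene [0.085, -0.135, 0.095] [621.5552 351.7227]
top [-0.085, 0.135, 0.095] [114.651  315.8371]
top [-0.085, -0.135, 0.095] [572.6795 366.2152]
top [0.085, 0.135, 0.095] [145.7009  37.2705]
top [0.085, -0.135, 0.095] [592.35    87.1274]
```

Emit:
{"api": "apply_moves", "payload": {
  "delta_pos": [
    [0.44,-0.7,0],
    [0.44,-0.7,0],
    [0.44,-0.7,0],
    [0.44,-0.7,0],
    [0.44,-0.7,0],
    [0.44,-0.7,0],
    [0.44,-0.7,0],
    [0.44,-0.7,0]
  ],
  "dr": [
    [0,0,0.36],
    [0,0,0.36],
    [0,0,0.36],
    [0,0,0.36],
    [0,0,0.36],
    [0,0,0.36],
    [0,0,0.36],
    [0,0,0.36]
  ],
  "jaw": [0.54,0.54,0.54,0.54,0.54,0.54,0.54,0.54]
}}

```text
time: 0.77
tool_pos: [0.3137, 0.2249, 0.2011]
tool_rot: [3.141, 0.0, 3.057]
contact_force: [0.5, 1.0, 0.4]
opening: 0.0498
grip_force: 0.0
```

Emit:
{"api": "apply_moves", "payload": {
  "delta_pos": [
    [0.311,-0.479,0],
    [0.311,-0.479,0],
    [0.311,-0.479,0],
    [0.311,-0.479,0],
    [0.311,-0.479,0],
    [0.311,-0.479,0],
    [0.311,-0.479,-0.1],
    [0.311,-0.479,-0.2]
  ],
  "dr": [
    [0,0,0],
    [0,0,0],
    [0,0,0],
    [0,0,0],
    [0,0,0],
    [0,0,0],
    [0,0,0],
    [0,0,0]
  ],
  "jaw": [0.54,0.54,0.54,0.54,0.54,0.54,0.54,0.54]
}}

```text
time: 1.43
tool_pos: [0.4401, 0.0335, 0.1214]
tool_rot: [-3.142, 0.006, 3.054]
contact_force: [-0.3, 0.2, -1.2]
opening: 0.0498
grip_force: 0.0
```

Emit:
{"api": "apply_moves", "payload": {
  "delta_pos": [
    [0,0,-0.06],
    [0,0,-0.12],
    [0,0,-0.16],
    [0,0,-0.188],
    [0,0,-0.188],
    [0,0,-0.188]
  ],
  "dr": [
    [0,0,0],
    [0,0,0],
    [0,0,0],
    [0,0,0],
    [0,0,0],
    [0,0,0]
  ],
  "jaw": [0.54,0.54,0.54,0.54,0.54,0.54]
}}

```text
time: 1.93
tool_pos: [0.4374, 0.0352, 0.0456]
tool_rot: [3.142, -0.002, 3.057]
contact_force: [0.2, 1.1, 0.2]
opening: 0.0493
grip_force: 0.0
```

```bash
python3 - <<'E'
from h import *
a=snap('top','t1.png')[105:305,200:420]; b=snap('scene','s1.png')[125:275,210:410]
f=lambda a:cv2.resize(cv2.cvtColor(a,cv2.COLOR_RGB2BGR),(400,400),interpolation=cv2.INTER_CUBIC)
cv2.imwrite('pics/c1.png',np.hstack([f(a),f(b)]))
E
```

```text
(no output)
```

View pics/c1.png

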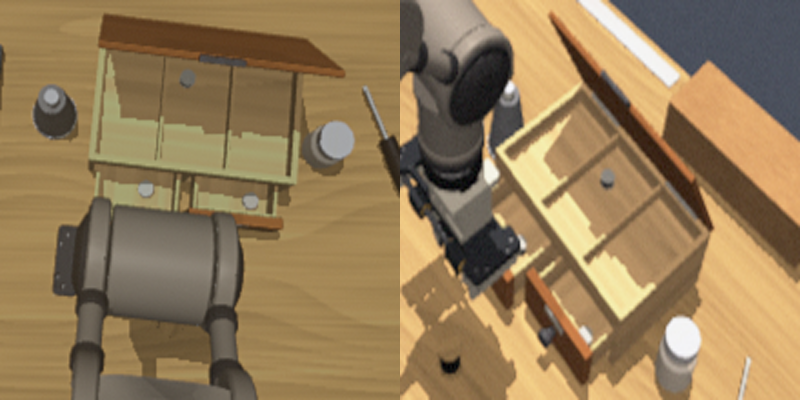

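The gripper is down in front of the left drawer, straddling the knob. The spool is clear at about (450,360) in the right-hand picture. I'll start pushing.

Emit:
{"api": "apply_moves", "payload": {
  "delta_pos": [
    [0.015,-0.001,0],
    [0.03,-0.0025,0],
    [0.045,-0.004,0],
    [0.055,-0.0045,0],
    [0.065,-0.0055,0],
    [0.075,-0.0065,0],
    [0.087,-0.0075,0],
    [0.1,-0.0085,0]
  ],
  "dr": [
    [0,0,0],
    [0,0,0],
    [0,0,0],
    [0,0,0],
    [0,0,0],
    [0,0,0],
    [0,0,0],
    [0,0,0]
  ],
  "jaw": [0.54,0.54,0.54,0.54,0.54,0.54,0.54,0.54]
}}

```text
time: 2.7
tool_pos: [0.4781, 0.0317, 0.0459]
tool_rot: [3.141, -0.0, 3.057]
contact_force: [-0.2, 0.3, -0.2]
opening: 0.0497
grip_force: 0.0
```

Emit:
{"api": "apply_moves", "payload": {
  "delta_pos": [
    [0.0125,-0.001,0],
    [0.025,-0.002,0],
    [0.0375,-0.003,0],
    [0.05,-0.004,0],
    [0.0625,-0.005,0],
    [0.075,-0.0065,0],
    [0.0875,-0.0075,0],
    [0.1,-0.0085,0]
  ],
  "dr": [
    [0,0,0],
    [0,0,0],
    [0,0,0],
    [0,0,0],
    [0,0,0],
    [0,0,0],
    [0,0,0],
    [0,0,0]
  ],
  "jaw": [0.54,0.54,0.54,0.54,0.54,0.54,0.54,0.54]
}}

```text
time: 3.37
tool_pos: [0.5183, 0.0283, 0.0459]
tool_rot: [3.141, 0.0, 3.057]
contact_force: [0.3, 0.2, 0.6]
opening: 0.0494
grip_force: 0.0
```

```bash
python3 - <<'E'
from h import *
a=snap('top','t2.png')[105:305,200:420]; b=snap('scene','s2.png')[125:275,210:410]
f=lambda a:cv2.resize(cv2.cvtColor(a,cv2.COLOR_RGB2BGR),(400,400),interpolation=cv2.INTER_CUBIC)
cv2.imwrite('pics/c2.png',np.hstack([f(a),f(b)]))
E
```

```text
(no output)
```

View pics/c2.png

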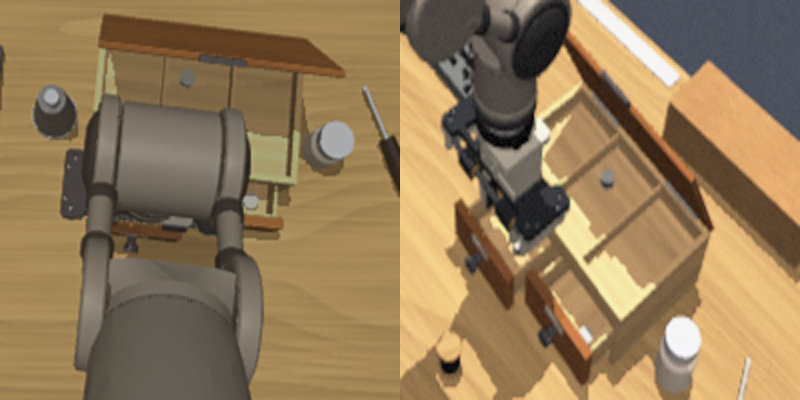

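```bash
python3 - <<'E'
from h import *
s=telemetry.observe(); p=np.array(s['tool_pos']); print(p,s['qpos'])
for z in(0,.05,.1):
    u=proj('scene',p+[0,0,z]);v=proj('top',p+[0,0,z]); print(z,400+(u[0]-210)*2,(u[1]-125)*8/3,'|',(v[0]-200)/.55,(v[1]-105)*2)
o=np.array([.6369,-.0504]);xv=np.array([.9964,-.0849]);yv=-np.array([xv[1],-xv[0]])
d=p[:2]-o; print('loc',d@xv,d@yv)
for n in('panel L',):
    for y in(.13,.0665,.003):
        for z in(.006,.066):
            w=np.r_[o+xv*-.166+yv*y,z]; u=proj('scene',w); print(y,z,400+(u[0]-210)*2,(u[1]-125)*8/3,w)
a=cv2.imread('pics/s2.png')[165:245,215:305]; cv2.imwrite('pics/c3.png',cv2.resize(a,None,fx=7,fy=7,interpolation=cv2.INTER_CUBIC))
E
```

```text
[0.51870618 0.02820642 0.04596934] [-9.33352867e-02  5.10980830e-01  1.73960304e+00  1.01009083e-04
  8.90179524e-01 -1.57932445e+00]
0 501.1515181578343 233.69648948090085 | 134.90289604575204 202.16716741731983
0.05 501.6357705524009 206.73943056154326 | 137.7023123972894 197.94554153380534
0.1 502.15540827742507 177.81256323498283 | 140.83588458893576 193.21999598755258
loc -0.1244420119191221 0.06828878376458045
0.13 0.006 453.95634045924 236.54669902016812 [0.4825346 0.0932254 0.006    ]
0.13 0.066 452.586362869503 205.34755962197838 [0.4825346 0.0932254 0.066    ]
0.0665 0.006 479.3206501533252 274.21590907124505 [0.47714345 0.029954   0.006     ]
0.0665 0.066 478.98039750297164 243.76419442698966 [0.47714345 0.029954   0.066     ]
0.003 0.006 506.02448870030537 313.87448900219465 [ 0.4717523 -0.0333174  0.006    ]
0.003 0.066 506.82856426470755 284.29732501241625 [ 0.4717523 -0.0333174  0.066    ]
```

View pics/c3.png

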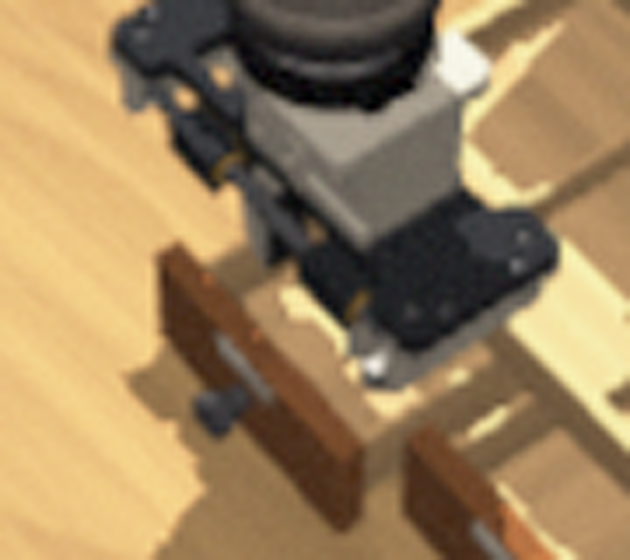

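The left drawer did not move: the fingertips seem to be inside it, behind the panel, with no contact felt. I'll lift straight up, back off to the front and check the fingertip height.

Emit:
{"api": "apply_moves", "payload": {
  "delta_pos": [
    [0,0,0.08],
    [0,0,0.16],
    [0,0,0.2],
    [0,0,0.2],
    [-0.1,0.0085,0.2],
    [-0.21,0.018,0.2],
    [-0.21,0.018,0.2],
    [-0.21,0.018,0.2]
  ],
  "dr": [
    [0,0,0],
    [0,0,0],
    [0,0,0],
    [0,0,0],
    [0,0,0],
    [0,0,0],
    [0,0,0],
    [0,0,0]
  ],
  "jaw": [0.54,0.54,0.54,0.54,0.54,0.54,0.54,0.54]
}}

```text
time: 4.13
tool_pos: [0.4306, 0.036, 0.125]
tool_rot: [3.141, -0.003, 3.057]
contact_force: [1.5, 0.3, 0.1]
opening: 0.0495
grip_force: 0.0
```

Emit:
{"api": "apply_moves", "payload": {
  "delta_pos": [
    [0,0,-0.06],
    [0,0,-0.12],
    [0,0,-0.18],
    [0,0,-0.21],
    [0,0,-0.23],
    [0,0,-0.24],
    [0,0,-0.24],
    [0,0,-0.24]
  ],
  "dr": [
    [0,0,0],
    [0,0,0],
    [0,0,0],
    [0,0,0],
    [0,0,0],
    [0,0,0],
    [0,0,0],
    [0,0,0]
  ],
  "jaw": [0.54,0.54,0.54,0.54,0.54,0.54,0.54,0.54]
}}

```text
time: 4.8
tool_pos: [0.4346, 0.0354, 0.0303]
tool_rot: [3.142, 0.001, 3.057]
contact_force: [-0.5, 0.3, -0.5]
opening: 0.0496
grip_force: 0.0
```

```bash
python3 - <<'E'
from h import *
b=snap('scene','s3.png'); s=telemetry.observe(); p=np.array(s['tool_pos']); print(p)
b=cv2.cvtColor(b,cv2.COLOR_RGB2BGR)[165:265,200:300]; b=cv2.resize(b,None,fx=6,fy=6,interpolation=cv2.INTER_CUBIC)
yv=np.array([.0849,.9964,0])
for d in(-.044,-.025,.025,.044):
    u=proj('scene',p+yv*d); q=((u-[200,165])*6+3).astype(int); print(d,q); cv2.circle(b,tuple(int(i) for i in q),3,(0,0,255),-1)
cv2.imwrite('pics/c4.png',b)
E
```

```text
[0.43466648 0.03544948 0.0305451 ]
-0.044 [281 459]
-0.025 [257 431]
0.025 [195 361]
0.044 [173 334]
```

View pics/c4.png

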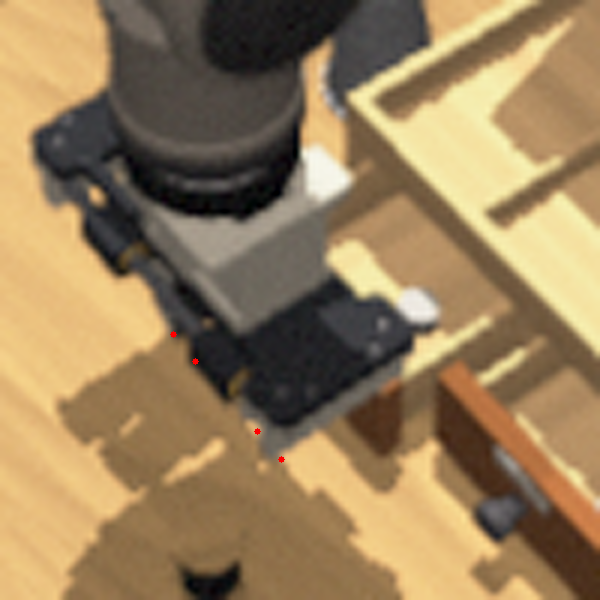

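The projected fingertips match the picture at about (275,455), so the reported height is right. I'll try again lower and watch the force.

Emit:
{"api": "apply_moves", "payload": {
  "delta_pos": [
    [0.03,-0.0025,0],
    [0.055,-0.0045,0],
    [0.07,-0.006,0],
    [0.08,-0.007,0],
    [0.09,-0.0075,0],
    [0.1,-0.0085,0],
    [0.11,-0.0095,0],
    [0.12,-0.01,0]
  ],
  "dr": [
    [0,0,0],
    [0,0,0],
    [0,0,0],
    [0,0,0],
    [0,0,0],
    [0,0,0],
    [0,0,0],
    [0,0,0]
  ],
  "jaw": [0.54,0.54,0.54,0.54,0.54,0.54,0.54,0.54]
}}

```text
time: 5.52
tool_pos: [0.4816, 0.0315, 0.0299]
tool_rot: [-3.142, -0.001, 3.057]
contact_force: [-1.1, -0.2, 0.5]
opening: 0.0496
grip_force: 0.8
```

```bash
cat > chk.py <<'E'
from h import *
# redness mask of panel: compare with the initial pictures
s=telemetry.observe(); print(np.round(s['tool_pos'],4),np.round(s['contact_force'],2),np.round(s['torque'],2))
for n in('scene','top'):
    im=eyes.read_camera(n).astype(int); i0=cv2.cvtColor(cv2.imread(f'pics/{n}0.png'),cv2.COLOR_BGR2RGB).astype(int)
    cv2.imwrite(f'pics/now_{n}.png',im[...,::-1].astype(np.uint8))
    for nm,a in(('init',i0),('now',im)):
        m=((a[...,0]-a[...,2]>45)&(a[...,0]<190)&(a[...,0]>1.75*a[...,1])).astype(np.uint8)
        k,l,st,c=cv2.connectedComponentsWithStats(m)
        print(n,nm,[(*st[i].tolist(),) for i in range(1,k) if st[i,4]>25 and 225<c[i][0]<400 and 100<c[i][1]<270])
E
python3 chk.py
```

```text
[0.4816 0.0315 0.0299] [-1.09 -0.17  0.45] [-0.12  0.27 -0.07]
scene init []
scene now []
top init []
top now []
```

```bash
python3 - <<'E'
import cv2
a=cv2.imread('pics/scene0.png')[...,::-1]; t=cv2.imread('pics/top0.png')[...,::-1]
for x,y in((240,207),(250,218),(262,232),(280,235)): print(a[y,x])
for x,y in((252,217),(273,220),(340,215)): print(t[y,x])
E
sed -i 's/a\[...,0\]>1.75\*a\[...,1\]/a[...,0]>1.45*a[...,1]/; s/>45)/>25)/' chk.py; python3 chk.py
```

```text
[62 38 20]
[101  93  84]
[67 45 26]
[135  83  48]
[128  86  45]
[125  82  43]
[133  89  48]
[0.4825 0.0314 0.03  ] [-0.08 -0.43 -0.85] [0.03 0.02 0.02]
scene init [(285, 130, 81, 81, 785), (238, 200, 29, 41, 387), (273, 225, 33, 44, 463)]
scene now [(285, 130, 81, 81, 725), (273, 225, 33, 44, 381), (262, 226, 9, 12, 64)]
top init [(254, 113, 136, 31, 1971), (304, 209, 51, 11, 249), (248, 215, 51, 10, 247)]
top now [(254, 113, 135, 31, 1954), (333, 213, 22, 7, 107)]
```

Contact is made now and the drawer has moved about 14 mm. To keep the gripper body off the chest's top edge I'll back off slightly, tilt the fingers 0.3 rad forward, and continue.

Emit:
{"api": "apply_moves", "payload": {
  "delta_pos": [
    [-0.03,0.0025,0],
    [-0.05,0.004,0],
    [-0.05,0.004,0],
    [-0.05,0.004,0],
    [-0.05,0.004,0],
    [-0.05,0.004,0]
  ],
  "dr": [
    [0,0,0],
    [-0.01,-0.15,0],
    [-0.03,-0.35,0],
    [-0.05,-0.6,0],
    [-0.05,-0.6,0],
    [-0.05,-0.6,0]
  ],
  "jaw": [0.54,0.54,0.54,0.54,0.54,0.54]
}}

```text
time: 6.22
tool_pos: [0.4594, 0.0335, 0.0296]
tool_rot: [3.141, 0.299, 3.057]
contact_force: [-0.6, -0.0, 0.3]
opening: 0.0494
grip_force: 0.0
```

Emit:
{"api": "apply_moves", "payload": {
  "delta_pos": [
    [0.02,-0.0015,0],
    [0.035,-0.003,0],
    [0.047,-0.004,0],
    [0.058,-0.005,0],
    [0.07,-0.006,0],
    [0.082,-0.007,0],
    [0.094,-0.008,0],
    [0.106,-0.009,0]
  ],
  "dr": [
    [0,0,0],
    [0,0,0],
    [0,0,0],
    [0,0,0],
    [0,0,0],
    [0,0,0],
    [0,0,0],
    [0,0,0]
  ],
  "jaw": [0.54,0.54,0.54,0.54,0.54,0.54,0.54,0.54]
}}

```text
time: 6.88
tool_pos: [0.5043, 0.0295, 0.0297]
tool_rot: [3.141, 0.3, 3.057]
contact_force: [-1.5, -1.1, 1.2]
opening: 0.0498
grip_force: 0.9
```

```bash
python3 chk.py
```

```text
[0.5043 0.0295 0.0297] [-1.52 -1.09  1.16] [-0.09  0.45 -0.1 ]
scene init [(285, 130, 81, 81, 785), (238, 200, 29, 41, 387), (273, 225, 33, 44, 463)]
scene now [(285, 130, 81, 81, 745), (267, 224, 40, 45, 433)]
top init [(254, 113, 136, 31, 1971), (304, 209, 51, 11, 249), (248, 215, 51, 10, 247)]
top now [(254, 113, 135, 31, 1960), (264, 204, 26, 6, 76), (320, 211, 35, 9, 161)]
```

Emit:
{"api": "apply_moves", "payload": {
  "delta_pos": [
    [0.012,-0.001,0],
    [0.024,-0.002,0],
    [0.035,-0.003,0],
    [0.044,-0.004,0],
    [0.051,-0.0045,0],
    [0.056,-0.005,0],
    [0.06,-0.005,0],
    [0.064,-0.0055,0]
  ],
  "dr": [
    [0,0,0],
    [0,0,0],
    [0,0,0],
    [0,0,0],
    [0,0,0],
    [0,0,0],
    [0,0,0],
    [0,0,0]
  ],
  "jaw": [0.54,0.54,0.54,0.54,0.54,0.54,0.54,0.54]
}}

```text
time: 7.65
tool_pos: [0.5298, 0.0273, 0.0299]
tool_rot: [3.141, 0.301, 3.057]
contact_force: [-1.9, -0.6, 0.1]
opening: 0.0493
grip_force: 0.8
```

Emit:
{"api": "apply_moves", "payload": {
  "delta_pos": [
    [0.003,0,0],
    [0.006,-0.0005,0],
    [0.008,-0.0005,0],
    [0.01,-0.001,0]
  ],
  "dr": [
    [0,0,0],
    [0,0,0],
    [0,0,0],
    [0,0,0]
  ],
  "jaw": [0.54,0.54,0.54,0.54]
}}

```text
time: 7.98
tool_pos: [0.5338, 0.0269, 0.0299]
tool_rot: [3.141, 0.301, 3.057]
contact_force: [-1.4, -0.6, -0.9]
opening: 0.0496
grip_force: 0.8
```

Emit:
{"api": "apply_moves", "payload": {
  "delta_pos": [
    [0.002,0,0],
    [0.004,-0.0005,0],
    [0.006,-0.0005,0]
  ],
  "dr": [
    [0,0,0],
    [0,0,0],
    [0,0,0]
  ],
  "jaw": [0.54,0.54,0.54]
}}

```text
time: 8.23
tool_pos: [0.5362, 0.0267, 0.0299]
tool_rot: [3.141, 0.301, 3.057]
contact_force: [-1.1, -0.8, -0.4]
opening: 0.0499
grip_force: 0.8
```

Emit:
{"api": "apply_moves", "payload": {
  "delta_pos": [
    [0.002,0,0],
    [0.004,-0.0005,0],
    [0.006,-0.0005,0]
  ],
  "dr": [
    [0,0,0],
    [0,0,0],
    [0,0,0]
  ],
  "jaw": [0.54,0.54,0.54]
}}

```text
time: 8.48
tool_pos: [0.5387, 0.0265, 0.0299]
tool_rot: [3.141, 0.301, 3.057]
contact_force: [-1.9, -0.1, -0.9]
opening: 0.0496
grip_force: 0.8
```

Emit:
{"api": "apply_moves", "payload": {
  "delta_pos": [
    [0.002,0,0],
    [0.004,-0.0005,0],
    [0.006,-0.0005,0]
  ],
  "dr": [
    [0,0,0],
    [0,0,0],
    [0,0,0]
  ],
  "jaw": [0.54,0.54,0.54]
}}

```text
time: 8.73
tool_pos: [0.5411, 0.0263, 0.0299]
tool_rot: [3.141, 0.301, 3.057]
contact_force: [-2.0, -0.2, -0.7]
opening: 0.0497
grip_force: 0.8
```

```bash
python3 chk.py
```

```text
[0.5411 0.0263 0.0299] [-2.05 -0.19 -0.68] [-0.01  0.47 -0.06]
scene init [(285, 130, 81, 81, 785), (238, 200, 29, 41, 387), (273, 225, 33, 44, 463)]
scene now [(285, 130, 81, 81, 743), (273, 217, 33, 52, 434)]
top init [(254, 113, 136, 31, 1971), (304, 209, 51, 11, 249), (248, 215, 51, 10, 247)]
top now [(254, 113, 135, 31, 1960), (323, 212, 32, 8, 146)]
```

Emit:
{"api": "apply_moves", "payload": {
  "delta_pos": [
    [0.002,0,0],
    [0.004,-0.0005,0]
  ],
  "dr": [
    [0,0,0],
    [0,0,0]
  ],
  "jaw": [0.54,0.54]
}}

```text
time: 9.0
tool_pos: [0.542, 0.0262, 0.0297]
tool_rot: [3.141, 0.3, 3.057]
contact_force: [-5.7, 0.3, 2.0]
opening: 0.0497
grip_force: 2.6
```

Emit:
{"api": "apply_moves", "payload": {
  "delta_pos": [
    [0.002,0,0],
    [0.004,-0.0005,0]
  ],
  "dr": [
    [0,0,0],
    [0,0,0]
  ],
  "jaw": [0.54,0.54]
}}

```text
time: 9.17
tool_pos: [0.5423, 0.0261, 0.0294]
tool_rot: [3.141, 0.297, 3.057]
contact_force: [-11.4, -0.4, 8.7]
opening: 0.0496
grip_force: 5.7
```

The left drawer is home: the force rose firmly at x = 0.542. Now I'll back off and move to the right drawer.

Emit:
{"api": "apply_moves", "payload": {
  "delta_pos": [
    [-0.01,0.001,0],
    [-0.08,0.007,0],
    [-0.16,0.014,0],
    [-0.22,0.018,0],
    [-0.23,0.02,0.08],
    [-0.23,-0.02,0.16],
    [-0.23,-0.1,0.175],
    [-0.23,-0.18,0.175]
  ],
  "dr": [
    [0,0,0],
    [0,0,0],
    [0,0,0],
    [0,0,0],
    [0,0,0],
    [0,0,0],
    [0,0,0],
    [0,0,0]
  ],
  "jaw": [0.54,0.54,0.54,0.54,0.54,0.54,0.54,0.54]
}}

```text
time: 9.83
tool_pos: [0.4549, -0.047, 0.1035]
tool_rot: [-3.14, 0.31, 3.061]
contact_force: [1.2, 0.8, 0.9]
opening: 0.0499
grip_force: 0.0
```

```bash
python3 chk.py
```

```text
[ 0.4549 -0.047   0.1035] [1.16 0.75 0.92] [0.06 0.17 0.01]
scene init [(285, 130, 81, 81, 785), (238, 200, 29, 41, 387), (273, 225, 33, 44, 463)]
scene now [(285, 130, 81, 81, 754), (258, 189, 27, 34, 142), (283, 235, 23, 34, 219), (278, 240, 8, 8, 32)]
top init [(254, 113, 136, 31, 1971), (304, 209, 51, 11, 249), (248, 215, 51, 10, 247)]
top now [(255, 113, 134, 31, 1954), (250, 187, 52, 11, 253), (303, 209, 52, 11, 252)]
```

Emit:
{"api": "apply_moves", "payload": {
  "delta_pos": [
    [0,-0.07,0],
    [0,-0.135,0],
    [0,-0.135,-0.05],
    [0,-0.135,-0.1],
    [0,-0.135,-0.15],
    [0,-0.135,-0.18],
    [0,-0.135,-0.18],
    [0,-0.135,-0.18]
  ],
  "dr": [
    [0,0,0],
    [0,0,0],
    [0,0,0],
    [0,0,0],
    [0,0,0],
    [0,0,0],
    [0,0,0],
    [0,0,0]
  ],
  "jaw": [0.54,0.54,0.54,0.54,0.54,0.54,0.54,0.54]
}}

```text
time: 10.6
tool_pos: [0.4522, -0.0997, 0.0277]
tool_rot: [3.141, 0.3, 3.057]
contact_force: [0.4, -0.1, -0.6]
opening: 0.0493
grip_force: 0.0
```

Emit:
{"api": "apply_moves", "payload": {
  "delta_pos": [
    [0.02,-0.0015,0.005],
    [0.04,-0.0035,0.005],
    [0.055,-0.0045,0.005],
    [0.067,-0.0055,0.005],
    [0.078,-0.0065,0.005],
    [0.088,-0.0075,0.005],
    [0.098,-0.0085,0.005],
    [0.108,-0.009,0.005]
  ],
  "dr": [
    [0,0,0],
    [0,0,0],
    [0,0,0],
    [0,0,0],
    [0,0,0],
    [0,0,0],
    [0,0,0],
    [0,0,0]
  ],
  "jaw": [0.54,0.54,0.54,0.54,0.54,0.54,0.54,0.54]
}}

```text
time: 11.27
tool_pos: [0.4953, -0.1036, 0.0298]
tool_rot: [3.141, 0.3, 3.057]
contact_force: [-2.1, -1.0, 0.8]
opening: 0.0497
grip_force: 0.8
```

Emit:
{"api": "apply_moves", "payload": {
  "delta_pos": [
    [0.011,-0.001,0],
    [0.022,-0.002,0],
    [0.033,-0.003,0],
    [0.044,-0.004,0],
    [0.053,-0.0045,0],
    [0.06,-0.005,0],
    [0.066,-0.0055,0],
    [0.071,-0.006,0]
  ],
  "dr": [
    [0,0,0],
    [0,0,0],
    [0,0,0],
    [0,0,0],
    [0,0,0],
    [0,0,0],
    [0,0,0],
    [0,0,0]
  ],
  "jaw": [0.54,0.54,0.54,0.54,0.54,0.54,0.54,0.54]
}}

```text
time: 11.93
tool_pos: [0.524, -0.1061, 0.0299]
tool_rot: [3.141, 0.301, 3.057]
contact_force: [-1.6, -0.9, -0.4]
opening: 0.0494
grip_force: 0.8
```

Emit:
{"api": "apply_moves", "payload": {
  "delta_pos": [
    [0.003,0,0],
    [0.006,-0.0005,0],
    [0.009,-0.0005,0],
    [0.011,-0.001,0]
  ],
  "dr": [
    [0,0,0],
    [0,0,0],
    [0,0,0],
    [0,0,0]
  ],
  "jaw": [0.54,0.54,0.54,0.54]
}}

```text
time: 12.27
tool_pos: [0.5283, -0.1064, 0.0299]
tool_rot: [3.141, 0.301, 3.057]
contact_force: [-0.8, -1.3, 0.5]
opening: 0.0492
grip_force: 0.8
```

Emit:
{"api": "apply_moves", "payload": {
  "delta_pos": [
    [0.002,0,0],
    [0.004,-0.0005,0]
  ],
  "dr": [
    [0,0,0],
    [0,0,0]
  ],
  "jaw": [0.54,0.54]
}}

```text
time: 12.43
tool_pos: [0.5296, -0.1066, 0.0298]
tool_rot: [3.141, 0.301, 3.057]
contact_force: [-3.6, -1.3, 0.9]
opening: 0.0497
grip_force: 2.1
```

Emit:
{"api": "apply_moves", "payload": {
  "delta_pos": [
    [0.002,0,0],
    [0.004,-0.0005,0]
  ],
  "dr": [
    [0,0,0],
    [0,0,0]
  ],
  "jaw": [0.54,0.54]
}}

```text
time: 12.6
tool_pos: [0.53, -0.1065, 0.0295]
tool_rot: [3.14, 0.298, 3.057]
contact_force: [-11.4, -1.5, 9.3]
opening: 0.0499
grip_force: 5.7
```

Both drawers are home. Now I'll back away, rise, straighten the tool and close the jaw.

Emit:
{"api": "apply_moves", "payload": {
  "delta_pos": [
    [-0.02,0.002,0],
    [-0.1,0.009,0],
    [-0.2,0.018,0],
    [-0.23,0.02,0.07],
    [-0.23,0.02,0.17],
    [-0.23,0.02,0.27],
    [-0.23,0.02,0.37],
    [-0.23,0.02,0.47]
  ],
  "dr": [
    [0,0,0],
    [0,0,0],
    [0,0,0],
    [0,0,0],
    [0,0,0],
    [0.01,0.15,0],
    [0.025,0.35,0],
    [0.05,0.6,0]
  ],
  "jaw": [0.54,0.54,0.54,0.54,0.3,0,0,0]
}}

```text
time: 13.27
tool_pos: [0.4404, -0.0982, 0.1897]
tool_rot: [3.139, 0.073, 3.06]
contact_force: [1.5, -1.1, -1.1]
opening: 0.0275
grip_force: 0.0
```

```bash
python3 chk.py; python3 - <<'E'
from h import *
a=cv2.imread('pics/now_scene.png')[125:275,210:410]; b=cv2.imread('pics/now_top.png')[105:255,220:420]
cv2.imwrite('pics/c5.png',np.vstack([cv2.resize(x,(400,300),interpolation=cv2.INTER_CUBIC) for x in(a,b)]))
E
```

```text
[ 0.4404 -0.0982  0.1897] [ 1.47 -1.07 -1.05] [0.01 0.02 0.04]
scene init [(285, 130, 81, 81, 785), (238, 200, 29, 41, 387), (273, 225, 33, 44, 463)]
scene now [(304, 149, 62, 62, 603), (297, 234, 20, 28, 229)]
top init [(254, 113, 136, 31, 1971), (304, 209, 51, 11, 249), (248, 215, 51, 10, 247)]
top now [(255, 113, 134, 31, 1951), (250, 187, 52, 11, 247), (305, 194, 52, 10, 264)]
```

View pics/c5.png

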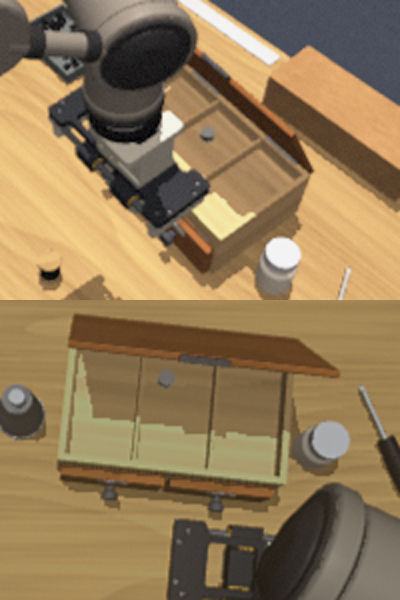

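The last picture shows both drawers flush, and the spool, cone and jar where they were. Rising further now.

Emit:
{"api": "apply_moves", "payload": {
  "delta_pos": [
    [0,0,0.1],
    [0,0,0.2],
    [0,0,0.3],
    [0,0,0.38],
    [0.08,0.02,0.38],
    [0.16,0.04,0.38],
    [0.16,0.04,0.38]
  ],
  "dr": [
    [0,0,0],
    [0,0,0],
    [0,0,0],
    [0,0,0],
    [0,0,0],
    [0,0,0],
    [0,0,0]
  ],
  "jaw": [0,0,0,0,0,0,0]
}}

```text
time: 13.95
tool_pos: [0.5088, -0.0809, 0.337]
tool_rot: [3.136, 0.076, 3.063]
contact_force: [-1.5, 0.3, -1.7]
opening: 0.0003
grip_force: 0.0
```

Emit:
{"api": "apply_moves", "payload": {
  "delta_pos": [
    [0.1,0.015,0],
    [0.2,0.03,0],
    [0.3,0.045,0],
    [0.4,0.06,0],
    [0.475,0.07,0],
    [0.475,0.07,0],
    [0.475,0.07,0]
  ],
  "dr": [
    [0,0.15,0],
    [0,0.15,0],
    [0,0.15,0],
    [0,0.15,0],
    [0,0.15,0],
    [0,0.15,0],
    [0,0.15,0]
  ],
  "jaw": [0,0,0,0,0,0,0]
}}

```text
time: 14.53
tool_pos: [0.696, -0.0538, 0.3341]
tool_rot: [-3.141, -0.006, 3.063]
contact_force: [-0.1, -0.1, -0.9]
opening: 0.0003
grip_force: 0.0
```

Emit:
{"api": "apply_moves", "payload": {
  "delta_pos": [
    [0,0,-0.08],
    [0,0,-0.15],
    [0,0,-0.21],
    [0,0,-0.25],
    [0,0,-0.26],
    [0,0,-0.26]
  ],
  "dr": [
    [0,0,0],
    [0,0,0],
    [0,0,0],
    [0,0,0],
    [0,0,0],
    [0,0,0]
  ],
  "jaw": [0,0,0,0,0,0]
}}

```text
time: 15.03
tool_pos: [0.6935, -0.0542, 0.2348]
tool_rot: [-3.14, -0.002, 3.061]
contact_force: [-0.3, -0.3, 0.2]
opening: 0.0004
grip_force: 0.0
```

Emit:
{"api": "apply_moves", "payload": {
  "delta_pos": [
    [-0.01,0.001,0],
    [-0.02,0.002,0],
    [-0.03,0.003,0],
    [-0.04,0.004,0],
    [-0.05,0.005,0]
  ],
  "dr": [
    [0,0,0],
    [0,0,0],
    [0,0,0],
    [0,0,0],
    [0,0,0]
  ],
  "jaw": [0,0,0,0,0]
}}

```text
time: 15.45
tool_pos: [0.6747, -0.052, 0.2355]
tool_rot: [-3.14, 0.0, 3.061]
contact_force: [-0.3, -0.8, 0.0]
opening: 0.0007
grip_force: 0.0
```

Emit:
{"api": "apply_moves", "payload": {
  "delta_pos": [
    [-0.007,0.0005,0],
    [-0.014,0.001,-0.002],
    [-0.025,0.002,-0.008],
    [-0.037,0.003,-0.014],
    [-0.048,0.004,-0.021],
    [-0.059,0.005,-0.028],
    [-0.07,0.006,-0.035],
    [-0.078,0.007,-0.041]
  ],
  "dr": [
    [0,0,0],
    [0,0,0],
    [0,0,0],
    [0,0,0],
    [0,0,0],
    [0,0,0],
    [0,0,0],
    [0,0,0]
  ],
  "jaw": [0,0,0,0,0,0,0,0]
}}

```text
time: 16.12
tool_pos: [0.6434, -0.0492, 0.2186]
tool_rot: [-3.14, -0.0, 3.061]
contact_force: [-1.2, -0.7, 4.9]
opening: 0.0006
grip_force: 2.3
```

```bash
python3 chk.py
```

```text
[ 0.6434 -0.0492  0.2186] [-1.21 -0.69  4.85] [ 0.01  0.22 -0.04]
scene init [(285, 130, 81, 81, 785), (238, 200, 29, 41, 387), (273, 225, 33, 44, 463)]
scene now [(281, 134, 27, 26, 92), (318, 168, 48, 43, 189), (256, 189, 61, 72, 815)]
top init [(254, 113, 136, 31, 1971), (304, 209, 51, 11, 249), (248, 215, 51, 10, 247)]
top now [(254, 113, 25, 25, 495), (295, 117, 11, 7, 66), (284, 135, 21, 6, 72), (348, 135, 20, 3, 35), (345, 142, 26, 7, 101), (377, 146, 11, 4, 34), (250, 188, 44, 10, 211)]
```

Emit:
{"api": "apply_moves", "payload": {
  "delta_pos": [
    [-0.01,0.001,-0.008],
    [-0.02,0.002,-0.016],
    [-0.03,0.003,-0.025],
    [-0.04,0.004,-0.034],
    [-0.051,0.005,-0.045],
    [-0.06,0.0055,-0.055],
    [-0.068,0.006,-0.065],
    [-0.076,0.007,-0.075]
  ],
  "dr": [
    [0,0,0],
    [0,0,0],
    [0,0,0],
    [0,0,0],
    [0,0,0],
    [0,0,0],
    [0,0,0],
    [0,0,0]
  ],
  "jaw": [0,0,0,0,0,0,0,0]
}}

```text
time: 16.88
tool_pos: [0.613, -0.0464, 0.1878]
tool_rot: [-3.14, -0.001, 3.061]
contact_force: [-0.0, -0.2, 1.6]
opening: 0.0004
grip_force: 0.8
```

Emit:
{"api": "apply_moves", "payload": {
  "delta_pos": [
    [-0.009,0.001,-0.012],
    [-0.017,0.0015,-0.024],
    [-0.024,0.002,-0.036],
    [-0.031,0.003,-0.049],
    [-0.038,0.0035,-0.062],
    [-0.044,0.004,-0.075],
    [-0.05,0.0045,-0.088],
    [-0.056,0.005,-0.1015]
  ],
  "dr": [
    [0,0,0],
    [0,0,0],
    [0,0,0],
    [0,0,0],
    [0,0,0],
    [0,0,0],
    [0,0,0],
    [0,0,0]
  ],
  "jaw": [0,0,0,0,0,0,0,0]
}}

```text
time: 17.55
tool_pos: [0.5907, -0.0444, 0.1471]
tool_rot: [-3.14, -0.001, 3.061]
contact_force: [-0.7, 0.3, 2.2]
opening: 0.0004
grip_force: 0.7
```

Emit:
{"api": "apply_moves", "payload": {
  "delta_pos": [
    [-0.005,0,-0.015],
    [-0.009,0.001,-0.03],
    [-0.013,0.001,-0.044],
    [-0.016,0.0015,-0.057],
    [-0.018,0.0015,-0.069],
    [-0.02,0.002,-0.079],
    [-0.021,0.002,-0.087],
    [-0.022,0.002,-0.094]
  ],
  "dr": [
    [0,0,0],
    [0,0,0],
    [0,0,0],
    [0,0,0],
    [0,0,0],
    [0,0,0],
    [0,0,0],
    [0,0,0]
  ],
  "jaw": [0,0,0,0,0,0,0,0]
}}

```text
time: 18.22
tool_pos: [0.5822, -0.0436, 0.1097]
tool_rot: [-3.14, -0.001, 3.061]
contact_force: [-0.2, -0.3, 1.6]
opening: 0.0006
grip_force: 0.6
```

Emit:
{"api": "apply_moves", "payload": {
  "delta_pos": [
    [0,0,-0.004],
    [0,0,-0.008],
    [0,0,-0.011],
    [0,0,-0.014]
  ],
  "dr": [
    [0,0,0],
    [0,0,0],
    [0,0,0],
    [0,0,0]
  ],
  "jaw": [0,0,0,0]
}}

```text
time: 18.55
tool_pos: [0.5824, -0.0436, 0.1046]
tool_rot: [-3.14, -0.001, 3.061]
contact_force: [-0.3, 0.0, 1.8]
opening: 0.0004
grip_force: 0.6
```

Emit:
{"api": "apply_moves", "payload": {
  "delta_pos": [
    [0,0,-0.002],
    [0,0,-0.004]
  ],
  "dr": [
    [0,0,0],
    [0,0,0]
  ],
  "jaw": [0,0]
}}

```text
time: 18.72
tool_pos: [0.5823, -0.0436, 0.1029]
tool_rot: [-3.14, -0.001, 3.061]
contact_force: [-0.7, 0.6, 1.3]
opening: 0.0002
grip_force: 0.5
```

Emit:
{"api": "apply_moves", "payload": {
  "delta_pos": [
    [0,0,-0.002],
    [0,0,-0.004]
  ],
  "dr": [
    [0,0,0],
    [0,0,0]
  ],
  "jaw": [0,0]
}}

```text
time: 18.88
tool_pos: [0.5823, -0.0436, 0.1013]
tool_rot: [-3.14, -0.001, 3.061]
contact_force: [-1.5, 0.1, 1.7]
opening: 0.0
grip_force: 0.5
```

Emit:
{"api": "apply_moves", "payload": {
  "delta_pos": [
    [0,0,-0.002],
    [0,0,-0.004]
  ],
  "dr": [
    [0,0,0],
    [0,0,0]
  ],
  "jaw": [0,0]
}}

```text
time: 19.05
tool_pos: [0.5822, -0.0436, 0.0997]
tool_rot: [-3.14, -0.001, 3.061]
contact_force: [-1.0, -0.3, 0.5]
opening: 0.0004
grip_force: 0.5
```

Emit:
{"api": "apply_moves", "payload": {
  "delta_pos": [
    [0,0,-0.002],
    [0,0,-0.004],
    [0,0,-0.006]
  ],
  "dr": [
    [0,0,0],
    [0,0,0],
    [0,0,0]
  ],
  "jaw": [0,0,0]
}}

```text
time: 19.3
tool_pos: [0.5822, -0.0436, 0.0972]
tool_rot: [-3.14, -0.001, 3.061]
contact_force: [-1.2, -0.6, -0.4]
opening: 0.0002
grip_force: 0.5
```

```bash
python3 - <<'E'
from h import *
a=snap('scene','s9.png')[...,::-1]; o=np.array([.642,-.049]);xv=np.array([.9957,-.093]);yv=np.array([.093,.9957])
b=a[140:260,220:400]; b=np.ascontiguousarray(cv2.resize(b,None,fx=4.4,fy=4.4,interpolation=cv2.INTER_CUBIC))
for p,c in([(-.089,.135,.103),(0,0,255)],[(-.089,-.135,.103),(0,0,255)],[(-.089,-.135,.123),(255,0,0)],[(-.089,.135,.123),(255,0,0)],[(.085,-.135,.103),(0,255,0)]):
    u=proj('scene',np.r_[o+xv*p[0]+yv*p[1],p[2]]); q=(u-[220,140])*4.4+2; cv2.circle(b,tuple(int(i) for i in q),2,c,-1); print(p,q)
cv2.imwrite('pics/c9.png',b)
E
```

```text
(-0.089, 0.135, 0.103) [166.57753918 173.04596352]
(-0.089, -0.135, 0.103) [444.16230532 455.79285536]
(-0.089, -0.135, 0.123) [448.71882269 438.30678611]
(-0.089, 0.135, 0.123) [166.80138479 153.63921788]
(0.085, -0.135, 0.103) [647.75925591 309.85558698]
```

View pics/c9.png

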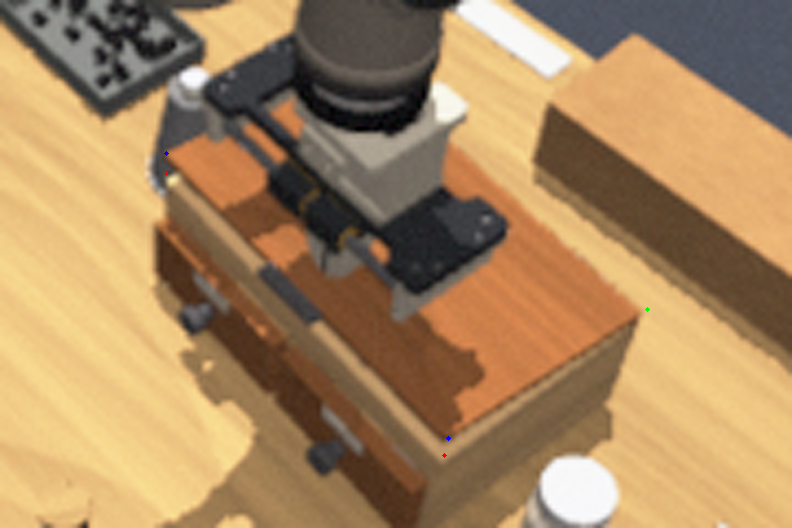

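The lid is nearly down, with its front corner at (448,438), but a strip of rim still shows from (175,178) to (440,460), so it's slightly ajar. I'll keep pressing in small steps.

Emit:
{"api": "apply_moves", "payload": {
  "delta_pos": [
    [0,0,-0.0025],
    [0,0,-0.005],
    [0,0,-0.0075]
  ],
  "dr": [
    [0,0,0],
    [0,0,0],
    [0,0,0]
  ],
  "jaw": [0,0,0]
}}

```text
time: 19.6
tool_pos: [0.5822, -0.0436, 0.0942]
tool_rot: [-3.14, -0.001, 3.061]
contact_force: [-0.8, 0.3, 1.0]
opening: 0.0005
grip_force: 0.5
```

```bash
python3 chk.py | head -3; python3 - <<'E'
from h import *
p=np.array(telemetry.observe()['tool_pos']); print((proj('scene',p)-[220,140])*4.4+2,(proj('scene',p+[0,0,.02])-[220,140])*4.4+2)
a=cv2.imread('pics/s9.png').astype(int);b=cv2.imread('pics/now_scene.png').astype(int)
# column profiles across lid front edge (R-channel) at two columns away from the arm
for x in(262,310,318): print(x,[a[y,x,2] for y in range(176,246,2)],[b[y,x,2] for y in range(176,246,2)])
E
```

```text
[ 0.5822 -0.0436  0.0942] [-0.79  0.32  1.05] [-0.    0.09 -0.03]
scene init [(285, 130, 81, 81, 785), (238, 200, 29, 41, 387), (273, 225, 33, 44, 463)]
scene now [(258, 171, 32, 29, 193), (321, 180, 17, 17, 28), (256, 189, 61, 73, 856), (283, 196, 82, 45, 781)]
[331.28643994 291.93215299] [333.88198656 273.4089612 ]
262 [np.int64(217), np.int64(206), np.int64(133), np.int64(153), np.int64(188), np.int64(135), np.int64(121), np.int64(117), np.int64(114), np.int64(117), np.int64(135), np.int64(139), np.int64(77), np.int64(77), np.int64(78), np.int64(77), np.int64(76), np.int64(102), np.int64(53), np.int64(58), np.int64(192), np.int64(240), np.int64(151), np.int64(154), np.int64(225), np.int64(240), np.int64(244), np.int64(242), np.int64(240), np.int64(235), np.int64(242), np.int64(242), np.int64(241), np.int64(236), np.int64(237)] [np.int64(217), np.int64(217), np.int64(179), np.int64(137), np.int64(189), np.int64(139), np.int64(119), np.int64(116), np.int64(113), np.int64(116), np.int64(136), np.int64(141), np.int64(74), np.int64(80), np.int64(79), np.int64(72), np.int64(75), np.int6
[... 1632 characters left out ...]
(128), np.int64(120), np.int64(123), np.int64(119), np.int64(117), np.int64(120), np.int64(118), np.int64(121), np.int64(113), np.int64(130), np.int64(194), np.int64(183), np.int64(124)] [np.int64(117), np.int64(114), np.int64(116), np.int64(117), np.int64(63), np.int64(40), np.int64(46), np.int64(39), np.int64(35), np.int64(32), np.int64(38), np.int64(39), np.int64(50), np.int64(42), np.int64(33), np.int64(99), np.int64(159), np.int64(214), np.int64(204), np.int64(180), np.int64(111), np.int64(121), np.int64(129), np.int64(127), np.int64(122), np.int64(119), np.int64(124), np.int64(119), np.int64(123), np.int64(120), np.int64(125), np.int64(109), np.int64(179), np.int64(185), np.int64(125)]
```

Emit:
{"api": "apply_moves", "payload": {
  "delta_pos": [
    [0,0,-0.003],
    [0,0,-0.006],
    [0,0,-0.009],
    [0,0,-0.012]
  ],
  "dr": [
    [0,0,0],
    [0,0,0],
    [0,0,0],
    [0,0,0]
  ],
  "jaw": [0,0,0,0]
}}

```text
time: 20.03
tool_pos: [0.5822, -0.0436, 0.0894]
tool_rot: [-3.14, -0.001, 3.061]
contact_force: [-1.0, -0.8, 1.7]
opening: 0.0004
grip_force: 0.5
```

Emit:
{"api": "apply_moves", "payload": {
  "delta_pos": [
    [0,0,-0.003],
    [0,0,-0.006],
    [0,0,-0.008]
  ],
  "dr": [
    [0,0,0],
    [0,0,0],
    [0,0,0]
  ],
  "jaw": [0,0,0]
}}

```text
time: 20.28
tool_pos: [0.5821, -0.0436, 0.0861]
tool_rot: [-3.14, -0.001, 3.061]
contact_force: [-0.9, -0.1, 1.3]
opening: 0.0008
grip_force: 0.5
```

Emit:
{"api": "apply_moves", "payload": {
  "delta_pos": [
    [0,0,-0.002],
    [0,0,-0.004],
    [0,0,-0.006]
  ],
  "dr": [
    [0,0,0],
    [0,0,0],
    [0,0,0]
  ],
  "jaw": [0,0,0]
}}

```text
time: 20.53
tool_pos: [0.5822, -0.0436, 0.0838]
tool_rot: [-3.14, -0.001, 3.061]
contact_force: [-2.2, 0.4, 1.5]
opening: 0.0006
grip_force: 0.5
```

Emit:
{"api": "apply_moves", "payload": {
  "delta_pos": [
    [0,0,-0.002],
    [0,0,-0.004]
  ],
  "dr": [
    [0,0,0],
    [0,0,0]
  ],
  "jaw": [0,0]
}}

```text
time: 20.7
tool_pos: [0.5822, -0.0436, 0.0822]
tool_rot: [-3.14, -0.001, 3.061]
contact_force: [-1.1, 0.9, 1.2]
opening: 0.0004
grip_force: 0.5
```

Emit:
{"api": "apply_moves", "payload": {
  "delta_pos": [
    [0,0,-0.002],
    [0,0,-0.004]
  ],
  "dr": [
    [0,0,0],
    [0,0,0]
  ],
  "jaw": [0,0]
}}

```text
time: 20.87
tool_pos: [0.5822, -0.0436, 0.0806]
tool_rot: [-3.14, -0.001, 3.061]
contact_force: [-1.5, 0.6, 1.4]
opening: 0.0007
grip_force: 0.5
```

Emit:
{"api": "apply_moves", "payload": {
  "delta_pos": [
    [0,0,-0.002],
    [0,0,-0.004]
  ],
  "dr": [
    [0,0,0],
    [0,0,0]
  ],
  "jaw": [0,0]
}}

```text
time: 21.03
tool_pos: [0.5822, -0.0436, 0.079]
tool_rot: [-3.14, -0.001, 3.061]
contact_force: [-1.1, -0.5, 0.8]
opening: 0.0003
grip_force: 0.5
```

Emit:
{"api": "apply_moves", "payload": {
  "delta_pos": [
    [0,0,-0.002],
    [0,0,-0.004]
  ],
  "dr": [
    [0,0,0],
    [0,0,0]
  ],
  "jaw": [0,0]
}}

```text
time: 21.2
tool_pos: [0.5823, -0.0436, 0.0776]
tool_rot: [-3.14, -0.001, 3.061]
contact_force: [-2.9, 0.4, 9.5]
opening: 0.0003
grip_force: 5.2
```

```bash
python3 chk.py | head -1; python3 - <<'E'
from h import *
for f in('s9','now_scene'):
    b=cv2.imread(f'pics/{f}.png').astype(int)
    for x in(262,310,318): print(f,x,' '.join(str(b[y,x,2]) for y in range(176 if x<300 else 222,200 if x<300 else 250)))
E
```

```text
[ 0.5823 -0.0436  0.0776] [-2.93  0.4   9.45] [ 0.17  0.63 -0.05]
s9 262 217 214 206 178 133 120 153 183 188 172 135 126 121 120 117 116 114 118 117 110 135 163 139 93
s9 310 121 123 119 119 121 118 108 99 132 177 193 195 186 153 127 117 114 112 114 119 127 127 124 123 124 124 117 90
s9 318 120 123 123 120 119 119 117 120 120 117 118 119 121 122 113 103 130 171 194 196 183 151 124 116 115 119 124 124
now_scene 262 112 188 215 217 219 219 220 219 210 184 126 98 117 123 116 116 112 119 112 136 174 181 140 92
now_scene 310 116 118 123 120 119 123 122 122 124 122 123 125 123 104 100 113 116 114 116 119 126 124 125 122 126 125 115 91
now_scene 318 125 128 134 132 130 128 126 125 126 128 128 121 124 125 125 122 122 121 122 126 120 106 103 109 117 121 121 124
```

The force has risen to 9.5 N and the rim is hidden. I'll give it one slight further press, then lift away.

Emit:
{"api": "apply_moves", "payload": {
  "delta_pos": [
    [0,0,-0.002],
    [0,0,-0.003],
    [0,0,-0.003]
  ],
  "dr": [
    [0,0,0],
    [0,0,0],
    [0,0,0]
  ],
  "jaw": [0,0,0]
}}

```text
time: 21.55
tool_pos: [0.5823, -0.0436, 0.0776]
tool_rot: [-3.139, -0.0, 3.061]
contact_force: [-4.3, 0.1, 10.3]
opening: -0.0
grip_force: 5.3
```

Emit:
{"api": "apply_moves", "payload": {
  "delta_pos": [
    [0,0,0.01],
    [0,0,0.05],
    [0,0,0.14],
    [-0.08,0,0.23],
    [-0.18,0,0.32],
    [-0.28,0,0.38],
    [-0.36,0,0.38],
    [-0.36,0,0.38]
  ],
  "dr": [
    [0,0,0],
    [0,0,0],
    [0,0,0],
    [0,0,0],
    [0,0,0],
    [0,0,0],
    [0,0,0],
    [0,0,0]
  ],
  "jaw": [0,0,0,0,0,0,0,0]
}}

```text
time: 22.22
tool_pos: [0.4349, -0.0433, 0.2304]
tool_rot: [-3.139, 0.001, 3.061]
contact_force: [0.9, -0.4, 0.1]
opening: 0.0003
grip_force: 0.0
```

```bash
python3 - <<'E'
from h import *
i=snap('scene','s10.png').astype(int);snap('top','t10.png')
s=telemetry.observe(); print(s['time'],np.round(s['tool_pos'],3),np.round(s['contact_force'],1))
for x in(310,318): print(x,i[222:250,x,0])
j=snap('top','t11.png').astype(int);a=cv2.imread('pics/top0.png')[...,::-1].astype(int)
d=(abs(i-cv2.imread('pics/scene0.png')[...,::-1]).max(2)>40)
# drawers/top view panels and surroundings
m=((j[...,0]-j[...,2]>25)&(j[...,0]<190)&(j[...,0]>1.45*j[...,1])).astype(np.uint8);k,l,st,c=cv2.connectedComponentsWithStats(m)
print([st[q].tolist() for q in range(1,k) if st[q,4]>50 and 225<c[q][0]<400 and 100<c[q][1]<270])
for n,(x,y,w,h) in dict(cone=(218,146,26,28),jar=(370,165,26,26),spool=(285,258,20,18),driver=(400,148,30,55),tray=(143,122,60,46)).items(): print(n,(abs(j-a)[y:y+h,x:x+w].max(2)>40).mean().round(3))
for n,(x,y,w,h) in dict(cone=(254,153,18,28),jar=(337,243,25,33),spool=(227,250,16,20),driver=(366,258,22,52)).items(): print('sc',n,d[y:y+h,x:x+w].mean().round(3))
E
```

```text
22.3167 [ 0.437 -0.044  0.23 ] [ 0.6 -0.1 -0.2]
310 [185 192 190 187 189 194 198 195 196 192 193 195 179 123  94 106 107 106
 107 110 116 118 113 111 140 176 162 103]
318 [195 202 206 210 204 201 194 196 196 201 202 197 198 199 193 196 191 194
 193 194 180 135  99 102 105 111 112 114]
[[249, 115, 119, 87, 8060]]
cone 0.0
jar 0.004
spool 0.483
driver 0.003
tray 0.0
sc cone 0.774
sc jar 0.041
sc spool 0.428
sc driver 0.0
```

The gripper or its shadow may be covering the spool. I'll move aside to check it before handing in.

Emit:
{"api": "apply_moves", "payload": {
  "delta_pos": [
    [0,0.1,0.08],
    [-0.05,0.2,0.1],
    [-0.1,0.3,0.1],
    [-0.15,0.4,0.1],
    [-0.2,0.5,0.1],
    [-0.25,0.6,0.1],
    [-0.3,0.7,0.1],
    [-0.3,0.7,0.1]
  ],
  "dr": [
    [0,0,0],
    [0,0,0],
    [0,0,0],
    [0,0,0],
    [0,0,0],
    [0,0,0],
    [0,0,0],
    [0,0,0]
  ],
  "jaw": [0,0,0,0,0,0,0,0]
}}

```text
time: 23.03
tool_pos: [0.3175, 0.2398, 0.2676]
tool_rot: [-3.14, -0.002, 3.063]
contact_force: [0.1, 0.7, -0.4]
opening: 0.0006
grip_force: 0.0
```

```bash
python3 - <<'E'
from h import *
i=snap('scene','s12.png').astype(int);j=snap('top','t12.png').astype(int)
a=cv2.imread('pics/top0.png')[...,::-1].astype(int);b=cv2.imread('pics/scene0.png')[...,::-1].astype(int)
for n,(x,y,w,h) in dict(cone=(218,146,26,28),jar=(370,165,26,26),spool=(285,258,20,18),driver=(400,148,30,55),tray=(143,122,60,46)).items(): print(n,(abs(j-a)[y:y+h,x:x+w].max(2)>40).mean().round(3))
for n,(x,y,w,h) in dict(cone=(254,153,18,28),jar=(337,243,25,33),spool=(227,250,16,20),driver=(366,258,22,52)).items(): print('sc',n,(abs(i-b)[y:y+h,x:x+w].max(2)>40).mean().round(3))
m=((j[...,0]-j[...,2]>25)&(j[...,0]<190)&(j[...,0]>1.45*j[...,1])).astype(np.uint8);k,l,st,c=cv2.connectedComponentsWithStats(m)
print([st[q].tolist() for q in range(1,k) if st[q,4]>50 and 225<c[q][0]<400 and 100<c[q][1]<270])
for x in(310,318): print(x,i[222:250,x,0])
E
```

```text
cone 0.0
jar 0.004
spool 0.0
driver 0.0
tray 0.0
sc cone 0.159
sc jar 0.027
sc spool 0.0
sc driver 0.0
[[249, 115, 119, 91, 8754]]
310 [171 177 174 176 177 178 182 184 182 179 179 181 164 113  88  92  98  96
  95 103 106 108 104 106 127 164 149  97]
318 [179 186 193 193 192 187 182 184 187 188 185 185 181 183 178 183 177 179
 180 183 165 123  90  95  99 101 104 106]
```

Everything around the chest is where it was, so I'm handing the job in.

```bash
python3 -c "
from cell import job
print(job.hand_in())"
```

```text
the job is handed in; nothing more can be done
None
```

Job handed in at about 23 s: both drawers were pushed home, then the lid was shut with about 10 N, and the cameras show the things around the chest unmoved. On the first try at the left drawer the fingertips passed over the front panel without moving it, because they ride about 20 mm higher than reported.

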